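# Fit a new baking-paper roll into its holder

## Task

Put the new roll of baking paper into the roll holder: pick it up, rest one end of its spring-loaded spindle in one of the two end cups, squeeze the spring in until the other end slips past the other cheek, and ease it out so that both ends sit fully home in their cups; either way round will do. Feel for the spring's stop and do not ram the sprung end against it or shove the roll hard against the holder: it takes hardly more than the spring's own push. Then let go of the roll, and leave the salt shaker, the glass and the mug where they stand.

Things in the scene. Friction and masses are not known exactly. Their poses are not given: they have to be found in the camera images.
- holder: Roll holder, fixed: dark wooden base 100 x 246 mm, top 16 mm up, between two white cheeks. Origin at the centre of its underside; x from front to back, y from right cheek to left, z up. Cheeks 16 mm thick, x -24 to 24 mm, round heads up to 109 mm; flat inner faces at y = -100 and +100 mm. Open between them but for a tear bar at x = -22 mm (top 41 mm) and a rod at x = 15 mm (top 36 mm).
- cup_left (a point): Centre of the floor of the flared round steel cup in the left (+y) cheek, at x = 0, y = 108 mm, z = 85 mm of the holder. The cup's mouth is flush with the cheek's inner face and 22 mm wide, its lower half is 15 mm wide, it is 8 mm deep.
- cup_right (a point): Centre of the floor of the like cup in the right (-y) cheek, at x = 0, y = -108 mm, z = 85 mm of the holder. From floor to floor is 216 mm.
- roll: Roll of baking paper on its spindle, lying on the worktop, about 0.24 kg: cream cylinder 48 mm across, 160 mm long. Origin on the axis at the middle of the paper; its y axis runs along the spindle to the fixed grey end. It rolls if pushed sideways; grip it across the middle, 40 to 60 N holds it. The spindle's ends stand out at both sides, 12 mm thick; free it is 220 mm long.
- tip_fixed (a point): Centre of the flat end of the fixed grey tip, on the spindle's axis, 105 mm from the roll's origin (+y).
- tip_sprung (a point): Outermost point of the ball-ended sprung orange tip at the roll's -y end, 115 mm from its origin when free. With one tip on its cup's floor the other passes the other cheek only once the spring is in by 12 mm; with both home it is in by 4 mm.
- plunger: The sprung orange end itself, a part of the roll; origin on the spindle's axis, 30 mm inward from its tip. Pushed in along the spindle it gives way at 3 N and takes 0.6 N more per mm (10 N at 12 mm), up to a hard stop at 14 mm (11.4 N). It is brittle plastic: pushed on against the stop with much more than that, it cracks.
- salt_shaker: salt shaker, 44 mm across, 90 mm tall, standing behind the holder; origin under its centre; to be left alone
- tumbler: drinking glass, 80 mm across, 91 mm tall, standing to the right of the holder; origin under its centre; to be left alone
- mug_blue: cream mug, 82 mm across, 97 mm tall, with a handle, standing on the far left behind the roll; origin under it; to be left alone
Mind the look-alikes: they are no part of the job. There is more than one size of the roll; the one meant has the size given above.

How it is judged:
By the outcome, as a careful person would: the job done as asked, in the order asked, and still so for the second after the job is handed in, with the robot touching nothing.
It also fails if it takes over 61 s, if anything falls off the work surface, if the arm or the gripper's body presses on something with over 40 N, if the wrist force passes 120 N, or if a joint passes its speed limit or range.

## Robot

A 6-joint arm with a two-finger parallel gripper is mounted at the origin on a cart in front of the work surface, level with it; the furniture and walls round the work are solid. World frame = base frame: x ahead of the robot, y to its left, z up, the work surface at z = 0. Lengths are in m, angles in rad, forces in N, time in s.
With the tool pointing down it reaches from about 0.375 to 0.9 m from the base axis. Payload 3.1 kg.
Tool frame: the origin (TCP) lies on the centre line of the jaws, within the pads' length; the fingertips stand ahead of it and the grasp point (between the pads) lies 3 mm ahead of it (robot.tip_reach is the z of the fingertips in the tool frame, in m); z points along the fingers, y is the line along which they close (so a half turn about z gives the same grasp; the last joint's range is limited). The gripper opens to 87 mm and grips with 3 to 60 N. Pads are 19 mm wide; open, the fingers measure 117 mm over their backs; the gripper's body (75 mm by 190 mm) begins 51 mm behind the grasp point.
Start: joints at [-1.371, 0.527, 1.433, -0, 1.181, -0.178], TCP at [0.231, -0.581, 0.245] pointing down, gripper open.
Joint ranges: [-3.08, 3.08], [-0.75, 2.2], [0.22, 2.44], [-1.43, 4.57], [0, 2.65], [-2.85, 2.85]. Speed limits (rad/s): [2.79, 2.79, 3.14, 3.14, 3.14, 3.14].

## Interface

Orientations are given as a unit quaternion [x, y, z, w].
In Python, from rig import sensors, eyes, ticket, robot gives the robot as it stands.
- The arm moves only by the tool drive_tool, never from a script. Its argument "deltas" is a list that holds one entry, the list of rows, each a list of 6 numbers: the shift along the tool's x, y, z in mm, then the turn, a rotation vector about the tool's x, y, z in rad. A call has 1 to 8 rows; each row shifts and turns the commanded pose from where the row before left it, along the tool's axes as they then stand; what a row does not reach is not made up. A row lasts 1/12 s, in which the tool goes at most 41.7 mm and 7.16 degrees, less where a joint would pass 70% of its speed; a pose out of reach is approached as far as the arm can. A call is refused whole if a number of a shift passes 41.7 or a number of a turn 0.125, either way. A call with a gripper value outside its range is refused whole. "gripper" is the opening in per cent of the stroke, from 0 (shut) to 100 (fully open), set as the call begins (left out, the last holds). The fingers move at their own pace and stop on an object; "squeeze" is the grip in N (left out, the last holds). Time passes only in rows, so rows that do not move let the fingers close. It gives the time, the measured TCP pose, the force, the opening and the grip force at its end, in the units of the state.
- sensors.get_obs(): the state, without advancing time (a new reading comes with each control period).
- eyes.camera(name): name is "side" or "top"; returns a dict with "img" (384x512x3 uint8, red, green, blue), "fov_y" (degrees; the focal length in pixels is half the picture's height over the tangent of half this angle, whatever the lens; pixels are square), "cx", "cy" (the principal point, pixels), "D" ([k1, k2, p1, p2, k3] as OpenCV has them; the pictures are not rectified), "xyz" and "attitude" of the camera in the world. Camera axes: x right, y up, looking along -z (the intrinsics and any distortion apply to the point x, -y, -z); pixel columns grow to the right and rows downward; lengths in m; the calibration is good to about 2 mm. A picture is of the moment at which its call begins. There is no depth.
- ticket.hand_in(): hands the job in; it is judged then, once.
The state is a dict: "time": time; "q": joint angles; "joint_velocities": joint speeds; "joint_torque": joint torques, N m; "position": TCP position; "tool_rot": TCP orientation; "ft_force": force on the tool from outside, world axes, zero at the start; "moment": the same for the moment, N m; "grip_width": finger opening in m; "grip_force": force on a finger pad.
Only numpy, scipy, OpenCV 4.12 (cv2) and the standard library are available. Lean on these libraries where they do the work, as an engineer would, in place of code of your own. Each camera call takes 0.05 s, during which the arm holds its last target. There are 200 camera calls.

## Working session

There is one attempt and no reset: what is moved stays moved. The work goes in short steps, Python scripts to look and compute and a tool call to move; the robot and the scene stay as the last step left them, time stands still between calls to the robot, and variables do not carry over. Pictures are saved under pics/ and viewed, at most 10 in all, crops included, and the job is handed in when it is done.

Besides the shell and the picture viewer there is one more tool, called as name(argument=value, ...) on one line, values as JSON. drive_tool: Moves the arm, as the interface text tells. Its arguments: {"type":"object","properties":{"deltas":{"type":"array"},"gripper":{"type":"number"},"squeeze":{"type":"number"}},"required":["deltas"]}

```bash
mkdir -p pics; ls
python3 - <<'E'
from rig import sensors, eyes, robot
import cv2
o=sensors.get_obs(); print({k:o[k] for k in('time','position','tool_rot','grip_width')}, robot.tip_reach)
for n in('top','side'):
    c=eyes.camera(n); cv2.imwrite(f'pics/{n}0.png',c['img'][:,:,::-1]); print(n,{k:c[k] for k in c if k!='img'})
E
```

```text
pics
{'time': 0.0, 'position': array([ 0.23102841, -0.5799799 ,  0.24354907]), 'tool_rot': array([ 9.82114530e-01,  1.88281210e-01, -1.98564708e-05, -1.11170181e-03]), 'grip_width': 0.08685859376577582} 0.022
top {'fov_y': 56.783744513942686, 'cx': 255.55756664463175, 'cy': 190.57134371942533, 'D': array([0.01439314, 0.        , 0.        , 0.        , 0.        ]), 'xyz': array([0.4606418 , 0.1057203 , 1.57666184]), 'attitude': array([-0.02719186,  0.02556291,  0.70672154, -0.70650676])}
side {'fov_y': 50.68644897510637, 'cx': 260.73111721526817, 'cy': 187.65575470985058, 'D': array([-0.07859192,  0.        ,  0.        ,  0.        ,  0.        ]), 'xyz': array([0.00748792, 1.34823586, 0.88117571]), 'attitude': array([-0.11560812,  0.48341952,  0.84868039, -0.18078141])}
```

View pics/top0.png

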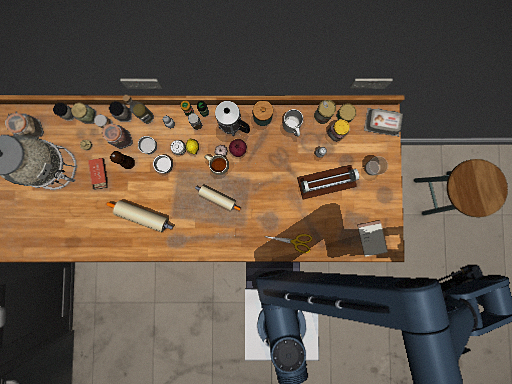

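View pics/side0.png

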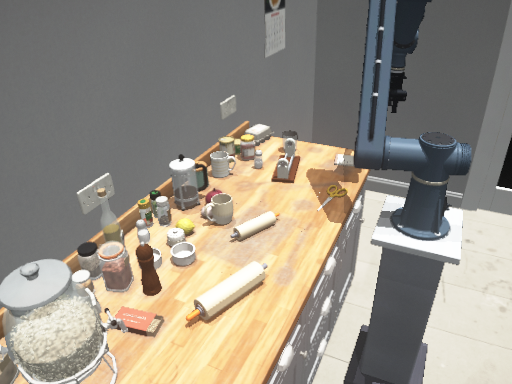

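The top view shows the small roll at about (217,197) with its orange end at the right (240,209), a large decoy roll at (140,215), and the holder at (328,181). I'll enlarge both.

```bash
cat > h.py <<'E'
import numpy as np, cv2
from rig import sensors, eyes
from scipy.spatial.transform import Rotation as R
def K(c):
    f=c['img'].shape[0]/2/np.tan(np.radians(c['fov_y'])/2); return np.array([[f,0,c['cx']],[0,f,c['cy']],[0,0,1.]])
def plane(c,uv,z):
    p=cv2.undistortPoints(np.array(uv,float).reshape(-1,1,2),K(c),c['D']).reshape(-1,2)
    d=R.from_quat(c['attitude']).apply(np.c_[p[:,0],-p[:,1],-np.ones(len(p))])
    return c['xyz']+d*((np.atleast_1d(z)-c['xyz'][2])/d[:,2])[:,None]
def proj(c,X):
    p=R.from_quat(c['attitude']).inv().apply(np.atleast_2d(X)-c['xyz'])*[1,-1,-1]
    return cv2.projectPoints(p,np.zeros(3),np.zeros(3),K(c),c['D'])[0].reshape(-1,2)
def crop(c,x0,y0,w,h,s): return cv2.resize(c['img'][y0:y0+h,x0:x0+w,::-1],None,fx=s,fy=s,interpolation=cv2.INTER_CUBIC)
E
python3 - <<'E'
from h import *
t=eyes.camera('top'); s=eyes.camera('side')
a=np.vstack([crop(t,185,150,100,75,4)]); b=crop(t,285,150,100,75,4)
d=crop(s,220,200,80,60,5); e=crop(s,260,125,80,60,5)
cv2.imwrite('pics/z.png',np.vstack([np.hstack([a,b]),np.hstack([d,e])[:300]]))
print(plane(t,[(195,187),(240,209),(300,185),(355,175)],[.024,.024,.085,.085]))
E
```

```text
[[ 0.59253659  0.37491555  0.024     ]
 [ 0.49605781  0.17723608  0.024     ]
 [ 0.59563195 -0.0781295   0.085     ]
 [ 0.63785084 -0.31024197  0.085     ]]
```

View pics/z.png

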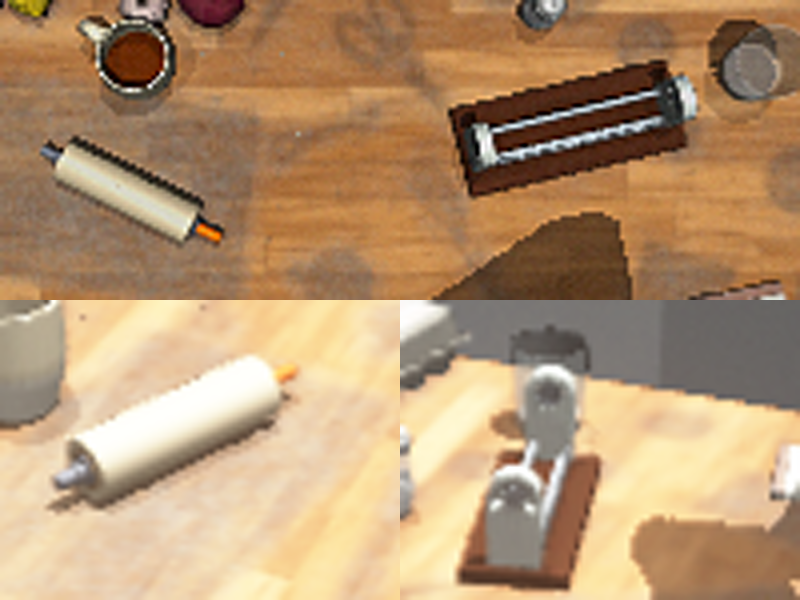

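The crop shows the roll with grey tip at top left (44,149), orange tip at (222,238), and mug above it. The holder's toothed tear bar is on the side nearest the robot, so its left cheek is at image left. Next I fit the poses.

Run:
```python
from h import *
from scipy.optimize import least_squares
t=eyes.camera('top'); s=eyes.camera('side'); o=np.array
ct=lambda x,y,ox:((x+.5)/4-.5+ox,(y+.5)/4-.5+150)
cs=lambda x,y,ox,oy:((x+.5)/5-.5+ox,(y+.5)/5-.5+oy)
# holder
P=o([[50,123,16],[50,-123,16],[-50,-123,16],[-50,123,16]])/1e3
ut=o([ct(50,107,285),ct(265,60,285),ct(290,145,285),ct(72,195,285)])
Q=o([[50,123,0],[-50,123,0],[-50,-123,16]])/1e3
us=o([cs(58,282,260,125),cs(168,288,260,125),cs(202,158,260,125)])
W=lambda p,X:R.from_euler('z',p[2]).apply(X)+[p[0],p[1],0]
f=lambda p:np.r_[(proj(t,W(p,P))-ut).ravel(),(proj(s,W(p,Q))-us).ravel()]
r=least_squares(f,[.617,-.194,.18],x_scale=.01); print('holder',r.x,np.degrees(r.x[2]),np.round(r.fun,1))
# roll
P2=o([[0,105,24],[0,-115,24]])/1e3
u2=o([ct(43,149,185),ct(222,238,185)]); u3=o([cs(55,180,220,200),cs(298,69,220,200)])
f=lambda p:np.r_[(proj(t,W(p,P2))-u2).ravel(),(proj(s,W(p,P2))-u3).ravel()]
r2=least_squares(f,[.544,.276,-.45],x_scale=.01); print('roll',r2.x,np.degrees(r2.x[2]),np.round(r2.fun,1))
m=plane(t,[ct(135,60,185)],.097); print('mug',m, R.from_euler('z',-r2.x[2]).apply(m-[r2.x[0],r2.x[1],0]))
print('glass',plane(t,[ct(752,62,185)],.091))
```

```text
holder [ 0.61703177 -0.20635754  0.22982072] 13.16775713150665 [ 0.2  0.5  0.6 -0.3 -0.1  0.3  0.1  0.6 -0.8  0.3 -0.3  0.9 -0.3 -0.7]
roll [ 0.54577934  0.27845761 -0.47301006] -27.10148006922452 [ 0.3 -0.1  0.1  0.5  0.   0.4 -0.4 -0.1]
mug [[0.68060896 0.2652673  0.097     ]] [[0.12603456 0.04968202 0.097     ]]
glass [[ 0.67886199 -0.38334022  0.091     ]]
```

drive_tool(deltas=[[[25.4, -28.4, 0, 0, 0, 0], [25.4, -28.4, 0, 0, 0, 0], [25.4, -28.4, 0, 0, 0, 0], [25.4, -28.4, 0, 0, 0, 0], [25.4, -28.4, 0, 0, 0, 0], [25.4, -28.4, 0, 0, 0, 0], [25.4, -28.4, 0, 0, 0, 0], [25.4, -28.4, 0, 0, 0, 0]]])

```text
time: 0.97
position: [0.3362, -0.2928, 0.2447]
tool_rot: [0.982, 0.188, 0.0, 0.0]
ft_force: [0.2, -0.4, 1.2]
grip_width: 0.0869
grip_force: 0.0
```

drive_tool(deltas=[[[25.4, -28.4, 0, 0, 0, 0], [25.4, -28.4, 0, 0, 0, 0], [25.4, -28.4, 0, 0, 0, 0], [25.4, -28.4, 0, 0, 0, 0], [25.4, -28.4, 0, 0, 0, 0], [25.4, -28.4, 0, 0, 0, 0], [25.4, -28.4, 0, 0, 0, 0], [25.4, -28.4, 0, 0, 0, 0]]])

```text
time: 1.63
position: [0.4411, -0.0063, 0.2448]
tool_rot: [0.982, 0.188, 0.0, 0.0]
ft_force: [0.2, -0.7, 0.7]
grip_width: 0.087
grip_force: 0.0
```

drive_tool(deltas=[[[25.4, -28.4, 0, 0, 0, 0], [25.4, -28.4, 0, 0, 0, 0], [25.4, -28.4, 0, 0, 0, 0], [25.4, -28.4, 0, 0, 0, 0], [25.4, -28.4, 0, 0, 0, 0], [25.4, -28.4, 0, 0, 0, 0], [25.4, -28.4, 0, 0, 0, 0], [25.4, -28.4, 0, 0, 0, 0]]])

```text
time: 2.3
position: [0.5457, 0.2801, 0.2446]
tool_rot: [0.982, 0.189, 0.0, 0.0]
ft_force: [1.2, -1.0, 0.4]
grip_width: 0.0873
grip_force: 0.0
```

drive_tool(deltas=[[[0, 0, 15, 0, 0, -0.12], [0, 0, 15, 0, 0, -0.12], [0, 0, 15, 0, 0, -0.12], [0, 0, 15, 0, 0, -0.12], [0, 0, 15, 0, 0, -0.12], [0, 0, 15, 0, 0, -0.12], [0, 0, 0, 0, 0, 0], [0, 0, 0, 0, 0, 0]]])

```text
time: 2.97
position: [0.5449, 0.2779, 0.1538]
tool_rot: [0.854, 0.521, -0.001, -0.0]
ft_force: [-0.3, 0.2, 0.5]
grip_width: 0.0871
grip_force: 0.0
```

Run:
```python
from h import *
t=eyes.camera('top'); s=eyes.camera('side')
o=sensors.get_obs(); print(o['time'],o['position'],R.from_quat(o['tool_rot']).as_matrix(),o['ft_force'])
cv2.imwrite('pics/g.png',np.hstack([crop(t,165,140,100,75,4),crop(s,200,130,100,75,4)]))
```

```text
3.0667 [0.5461673  0.27825084 0.15542399] [[ 4.56859560e-01  8.89537436e-01  1.57868620e-03]
 [ 8.89538058e-01 -4.56860789e-01  5.12702287e-04]
 [ 1.17730770e-03  1.17006851e-03 -9.99998622e-01]] [-0.98674536 -0.6691242  -0.2684838 ]
```

View pics/g.png

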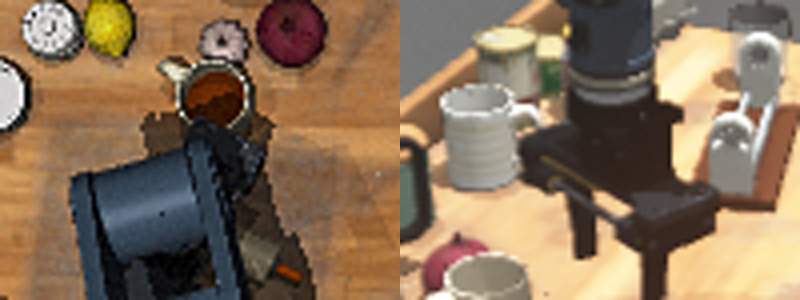

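The picture shows the gripper body's long side lying along the jaw line, so at mid-roll it would foul the mug. I'll grip 22 mm toward the orange end, carry the roll clear, then regrip at the middle.

drive_tool(deltas=[[[-11, 0, 0, 0, 0, 0], [-11, 0, 10, 0, 0, 0], [0, 0, 25, 0, 0, 0], [0, 0, 30, 0, 0, 0], [0, 0, 30, 0, 0, 0], [0, 0, 20, 0, 0, 0], [0, 0, 12, 0, 0, 0], [0, 0, 0, 0, 0, 0]]])

```text
time: 3.73
position: [0.5341, 0.2575, 0.0259]
tool_rot: [0.853, 0.522, -0.002, -0.001]
ft_force: [0.0, 0.3, 0.2]
grip_width: 0.087
grip_force: 0.0
```

drive_tool(deltas=[[[0, 0, 0, 0, 0, 0], [0, 0, 0, 0, 0, 0], [0, 0, 0, 0, 0, 0], [0, 0, 0, 0, 0, 0], [0, 0, 0, 0, 0, 0], [0, 0, 0, 0, 0, 0], [0, 0, 0, 0, 0, 0], [0, 0, 0, 0, 0, 0]]], gripper=0, squeeze=45)

```text
time: 4.4
position: [0.5355, 0.2586, 0.0279]
tool_rot: [0.853, 0.522, 0.0, -0.0]
ft_force: [-0.0, -0.1, 2.2]
grip_width: 0.0471
grip_force: 45.0
```

drive_tool(deltas=[[[0, 0, -10, 0, 0, 0], [0, -15, 0, 0, 0, 0], [0, -25, 0, 0, 0, 0], [0, -20, 0, 0, 0, 0], [0, -5, 0, 0, 0, 0], [0, 0, 5, 0, 0, 0], [0, 0, 4.5, 0, 0, 0], [0, 0, 0, 0, 0, 0]]])

```text
time: 5.07
position: [0.4782, 0.2883, 0.0279]
tool_rot: [0.853, 0.522, 0.0, -0.0]
ft_force: [-1.4, 0.3, -0.2]
grip_width: 0.0471
grip_force: 45.0
```

drive_tool(deltas=[[[0, 0, 0, 0, 0, 0], [0, 0, 0, 0, 0, 0], [0, 0, 0, 0, 0, 0], [0, 0, 0, 0, 0, 0], [11, 0, 0, 0, 0, 0], [11, 0, 0, 0, 0, 0], [0, 0, 0, 0, 0, 0]]], gripper=75)

```text
time: 5.65
position: [0.4903, 0.31, 0.0285]
tool_rot: [0.853, 0.522, 0.003, 0.0]
ft_force: [0.9, 0.6, 0.1]
grip_width: 0.0654
grip_force: 0.0
```

drive_tool(deltas=[[[0, 0, 0, 0, 0, 0], [0, 0, 0, 0, 0, 0], [0, 0, 0, 0, 0, 0], [0, 0, 0, 0, 0, 0], [0, 0, 0, 0, 0, 0], [0, 0, 0, 0, 0, 0], [0, 0, 0, 0, 0, 0], [0, 0, 0, 0, 0, 0]]], gripper=0, squeeze=50)

```text
time: 6.32
position: [0.4874, 0.3074, 0.028]
tool_rot: [0.853, 0.522, -0.0, -0.0]
ft_force: [0.8, -0.3, -0.5]
grip_width: 0.0468
grip_force: 50.0
```

drive_tool(deltas=[[[0, 0, -10, 0, 0, 0], [0, 0, -25, 0, 0, 0], [0, 0, -40, 0, 0, 0], [0, 0, -40, 0, 0, 0], [0, 0, -35, 0, 0, 0], [0, 0, 0, 0, 0, 0], [0, 0, 0, 0, 0, 0]]])

```text
time: 6.9
position: [0.4885, 0.308, 0.1806]
tool_rot: [0.853, 0.522, 0.003, 0.0]
ft_force: [0.2, -0.3, -3.7]
grip_width: 0.047
grip_force: 50.0
```

Run:
```python
from h import *
s=eyes.camera('side');t=eyes.camera('top')
o=sensors.get_obs(); T=R.from_quat(o['tool_rot']); print(o['time'],o['position'],T.as_matrix(),o['ft_force'],o['moment'],o['grip_width'])
p=o['position']; pts=p+T.apply(np.array([[105,0,3],[-115,0,3],[0,0,3]])/1e3)
u=proj(s,pts); print(u, proj(t,pts))
c0=u[2].astype(int)-[50,37]
cv2.imwrite('pics/r.png',crop(s,c0[0],c0[1],100,75,7)); print(c0)
```

```text
7.0 [0.48598497 0.30698822 0.17699952] [[ 0.45464947  0.89066468 -0.00320833]
 [ 0.89066676 -0.45465501 -0.00124205]
 [-0.00256493 -0.00229285 -0.99999408]] [-0.52390264 -0.16710531 -3.99969704] [-0.02680602  0.02043022 -0.03316921] 0.047123581759384955
[[240.0645107  207.92304699]
 [291.55400036 185.36431808]
 [265.74093744 196.677856  ]] [[181.80740078 198.62566617]
 [231.2421531  224.0138515 ]
 [205.33644236 210.70543999]]
[215 159]
```

View pics/r.png

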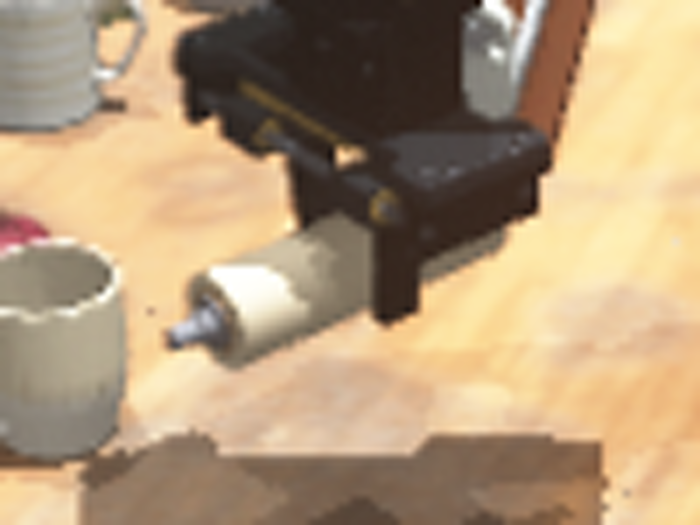

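The side view shows the roll level across the jaws. The grey tip at (172,338) in the crop is within about 1 px of the prediction. Next I check the holder fit with an overlay.

Run:
```python
from h import *
s=eyes.camera('side');t=eyes.camera('top')
H=lambda X:R.from_euler('z',.2298).apply(np.array(X)/1e3)+[.617,-.2064,0]
th=np.linspace(0,2*np.pi,40); out=[]
for c,x0,y0,k in((t,295,155,5.),(s,265,128,5.)):
    w,h=80,60
    im=crop(c,x0,y0,w,h,k)
    for X,col in [([[50,123,16],[50,-123,16],[-50,-123,16],[-50,123,16],[50,123,16]],(0,255,0))]+[(np.c_[r*np.cos(th),0*th+y,85+r*np.sin(th)],col) for r,y,col in((24,-100,(255,0,0)),(24,116,(255,0,255)),(24,100,(255,0,0)),(24,-116,(255,0,255)),(11,-100,(0,255,255)))]:
        p=((proj(c,H(X))-[x0,y0]+.5)*k-.5)
        cv2.polylines(im,[np.round(p*8).astype(int)],False,col,1,cv2.LINE_AA,3)
    out.append(np.vstack([crop(c,x0,y0,w,h,k),im]))
cv2.imwrite('pics/h.png',np.hstack(out))
```

```text
(no output)
```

View pics/h.png

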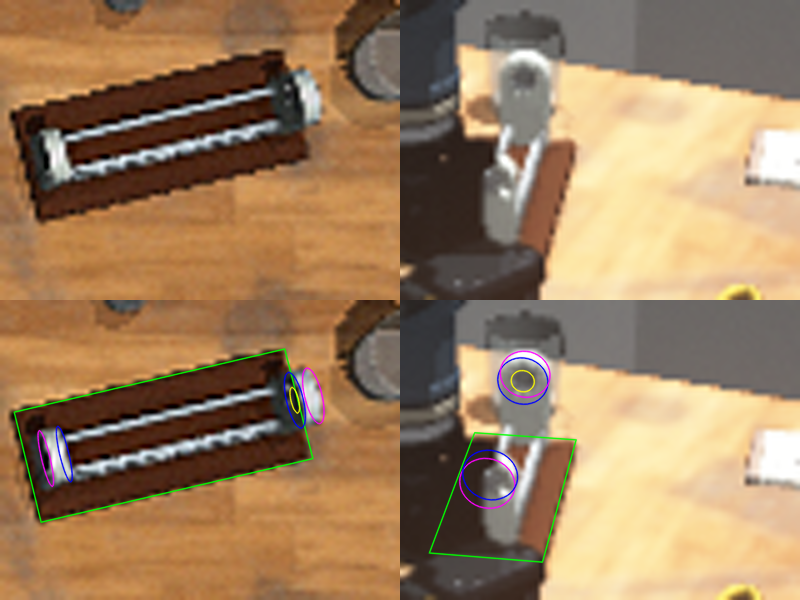

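The overlay matches both views to about 1 px, including the right cup near (523,378). Now I carry the roll above the holder.

drive_tool(deltas=[[[-28.4, 25, -3, 0, 0, 0], [-28.4, 25, -3, 0, 0, 0], [-28.4, 25, -3, 0, 0, 0], [-28.4, 25, -3, 0, 0, 0], [-28.4, 25, -3, 0, 0, 0], [-28.4, 25, -3, 0, 0, 0], [-28.4, 25, -3, 0, 0, 0]]])

```text
time: 7.68
position: [0.552, 0.0493, 0.197]
tool_rot: [0.853, 0.522, -0.002, -0.001]
ft_force: [0.8, -0.0, -3.5]
grip_width: 0.0471
grip_force: 50.0
```

drive_tool(deltas=[[[-28.4, 25, -3, 0, 0, 0], [-28.4, 25, -3, 0, 0, 0], [-28.4, 25, -3, 0, 0, 0], [-28.4, 25, -3, 0, 0, 0], [-28.4, 25, -3, 0, 0, 0], [-28.4, 25, -3, 0, 0, 0], [-28.4, 25, -3, 0, 0, 0]]])

```text
time: 8.27
position: [0.6175, -0.207, 0.2174]
tool_rot: [0.853, 0.522, -0.001, -0.002]
ft_force: [1.2, 0.7, -3.6]
grip_width: 0.047
grip_force: 50.0
```

drive_tool(deltas=[[[0, 0, 0, 0, 0, -0.117], [0, 0, 0, 0, 0, -0.117], [0, 0, 0, 0, 0, -0.117], [0, 0, 0, 0, 0, -0.117], [0, 0, 0, 0, 0, -0.117], [0, 0, 0, 0, 0, -0.117], [0, 0, 0, 0, 0.0873, 0], [0, 0, 0, 0, 0.0873, 0]]])

```text
time: 8.93
position: [0.6175, -0.2035, 0.2179]
tool_rot: [0.618, 0.781, 0.055, -0.072]
ft_force: [-0.0, 0.1, -3.4]
grip_width: 0.0471
grip_force: 50.0
```

drive_tool(deltas=[[[0, 0, 0, 0, 0, 0], [0, 0, 0, 0, 0, 0], [0, 0, 0, 0, 0, 0]]])

```text
time: 9.18
position: [0.6177, -0.2052, 0.2183]
tool_rot: [0.619, 0.78, 0.053, -0.069]
ft_force: [0.2, 0.6, -2.8]
grip_width: 0.0472
grip_force: 50.0
```

```bash
cat >> h.py <<'E'
HY=np.radians(13.17); HP=np.array([.617,-.2064,0]); RH=R.from_euler('z',HY)
def avg(n=4):
    O=[]
    for _ in range(n): eyes.camera('top'); O.append(sensors.get_obs())
    m=lambda k:np.mean([o[k] for o in O],0)
    return m('position'),R.from_quat([o['tool_rot'] for o in O]).mean(),m('ft_force'),m('moment'),O[-1]
def state(n=4):
    p,T,f,mo,o=avg(n)
    tips=RH.inv().apply(p+T.apply(np.array([[-115,0,4],[105,0,4],[0,0,4]])/1e3)-HP)*1e3
    ax=RH.inv().apply(T.apply([1,0,0]))
    print('t %.2f'%o['time'],'pos',p.round(4)); print('holder: sprung',tips[0].round(1),'fixed',tips[1].round(1),'axis',ax.round(3))
    print('F holder',RH.inv().apply(f).round(2),'M',RH.inv().apply(mo).round(2),'w',o['grip_width'])
    return p,T,tips
E
python3 - <<'E'
from h import *
p,T,tips=state(6)
# target
a=np.radians(10); z=np.array([0,np.sin(a),-np.cos(a)]); x=np.array([0,np.cos(a),np.sin(a)])
Tg=RH*R.from_matrix(np.c_[x,np.cross(z,x),z])
print('turn',(T.inv()*Tg).as_rotvec().round(3))
tip=HP+RH.apply(np.array([0,-88,88.5])/1e3)
pg=tip-Tg.apply(np.array([-115,0,4])/1e3)
print('shift after turn',Tg.inv().apply(pg-p)*1e3)
E
```

```text
t 9.48 pos [ 0.6182 -0.2048  0.2197]
holder: sprung [   1.7 -111.3  195.8] fixed [  1.5 105.4 234. ] axis [-0.001  0.985  0.174]
F holder [ 0.15 -0.03 -3.16] M [-0.23 -0.12 -0.03] w 0.04663721650489029
turn [-0.001 -0.     0.001]
shift after turn [  4.26151685  -1.56035656 109.74798749]
```

drive_tool(deltas=[[[4, -1.5, 0, 0, 0, 0], [0, 0, 15, 0, 0, 0], [0, 0, 25, 0, 0, 0], [0, 0, 25, 0, 0, 0], [0, 0, 20, 0, 0, 0], [0, 0, 15, 0, 0, 0], [0, 0, 8, 0, 0, 0], [0, 0, 0, 0, 0, 0]]])

```text
time: 10.15
position: [0.6113, -0.1838, 0.1137]
tool_rot: [0.619, 0.781, 0.054, -0.069]
ft_force: [-2.3, -1.0, 0.1]
grip_width: 0.0469
grip_force: 50.0
```

Run:
```python
from h import *
p,T,tips=state(6)
s=eyes.camera('side');t=eyes.camera('top')
q=p+T.apply(np.array([[-115,0,4],[105,0,4],[0,0,4],[80,0,4]])/1e3)
H=lambda X:RH.apply(np.array(X,float)/1e3)+HP
th=np.linspace(0,2*np.pi,40)
out=[]
for c,x0,y0 in((t,290,150),(s,258,120)):
    im=crop(c,x0,y0,80,60,5); a=im.copy()
    f=lambda X:np.round(((proj(c,X)-[x0,y0]+.5)*5-.5)*8).astype(int)
    cv2.polylines(a,[f(q[:2])],False,(0,255,0),1,cv2.LINE_AA,3)
    for y in(-100,100): cv2.polylines(a,[f(H(np.c_[11*np.cos(th),0*th+y,85+11*np.sin(th)]))],False,(255,255,0),1,cv2.LINE_AA,3)
    out.append(np.vstack([im,a]))
cv2.imwrite('pics/i.png',np.hstack(out))
```

```text
t 10.45 pos [ 0.6122 -0.1839  0.1153]
holder: sprung [  0.5 -89.5  91.4] fixed [  0.4 127.1 129.5] axis [-0.     0.985  0.173]
F holder [-0.3   0.25 -2.21] M [-0.13  0.01  0.08] w 0.04701432414968469
```

View pics/i.png

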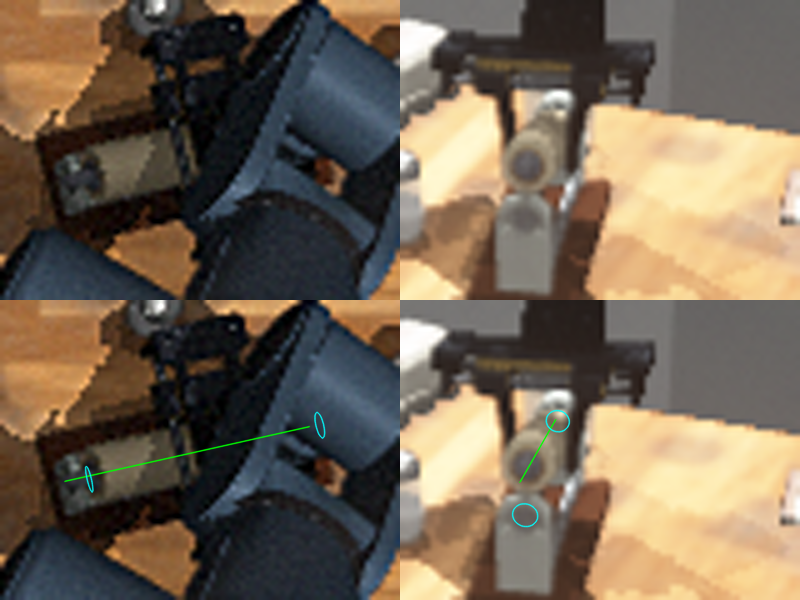

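The left end in the side view looks higher than predicted (tip near (525,165) in the crop, against a predicted (520,181)). I'll check for pitch in the grip with a closer overlay.

Run:
```python
from h import *
p,T,tips=state(2)
c=eyes.camera('side')
x0,y0,k=270,128,10
th=np.linspace(0,2*np.pi,40); H=lambda X:RH.apply(np.array(X,float)/1e3)+HP
im=crop(c,x0,y0,40,58,k); a=im.copy()
f=lambda X:np.round(((proj(c,X)-[x0,y0]+.5)*k-.5)*8).astype(int)
for x,r,col in((80,24,(0,255,0)),(105,6,(0,0,255)),(-80,24,(0,255,255))):
    cv2.polylines(a,[f(p+T.apply(np.c_[0*th+x,r*np.cos(th),4+r*np.sin(th)]/1e3))],False,col,1,cv2.LINE_AA,3)
for y,r in((116,24),(100,24),(-100,24),(-100,11)): cv2.polylines(a,[f(H(np.c_[r*np.cos(th),0*th+y,85+r*np.sin(th)]))],False,(255,0,255),1,cv2.LINE_AA,3)
cv2.polylines(a,[f(H([[50,123,16],[50,-123,16],[-50,-123,16],[-50,123,16]]))],True,(255,255,0),1,cv2.LINE_AA,3)
cv2.imwrite('pics/j.png',np.hstack([im,a]))
```

```text
t 10.65 pos [ 0.6123 -0.1839  0.115 ]
holder: sprung [  0.6 -89.6  91.1] fixed [  0.6 127.  129.2] axis [-0.     0.985  0.173]
F holder [-0.29 -0.7  -1.58] M [-0.1  -0.15  0.01] w 0.04675149253853575
```

View pics/j.png

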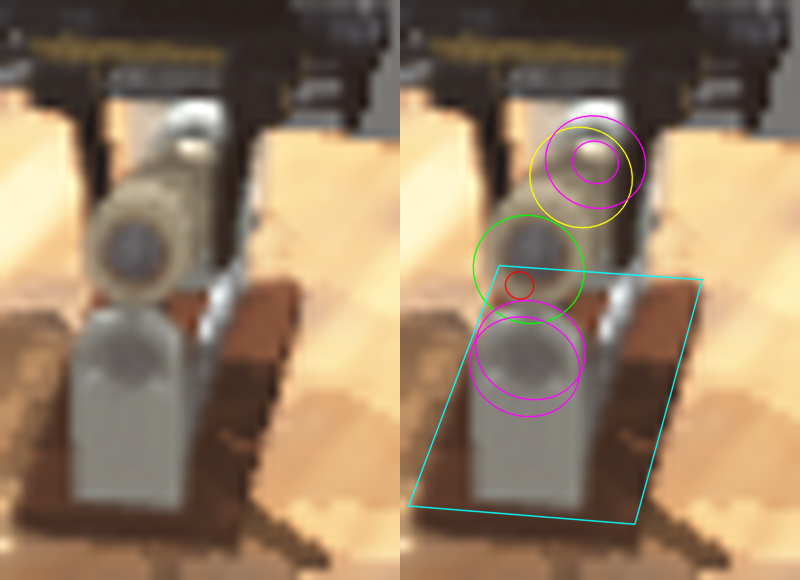

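The overlay agrees with the holder, but the roll's near end at about (533,248) sits some 2 px above the predicted (528,268), and Fz has changed slightly. I'll lift clear and recheck both.

drive_tool(deltas=[[[0, 0, -10, 0, 0, 0], [0, 0, -25, 0, 0, 0], [0, 0, -25, 0, 0, 0], [0, 0, -10, 0, 0, 0], [0, 0, 0, 0, 0, 0], [0, 0, 0, 0, 0, 0]]])

```text
time: 11.2
position: [0.6146, -0.1958, 0.1837]
tool_rot: [0.619, 0.781, 0.054, -0.068]
ft_force: [-0.9, 0.1, -3.4]
grip_width: 0.047
grip_force: 50.0
```

Run:
```python
from h import *
p,T,tips=state(8)
c=eyes.camera('side'); t=eyes.camera('top'); th=np.linspace(0,2*np.pi,40); out=[]
for c,x0,y0 in ((c,268,108),(t,285,160)):
    k=10
    im=crop(c,x0,y0,40,30,k); a=im.copy()
    f=lambda X:np.round(((proj(c,X)-[x0,y0]+.5)*k-.5)*8).astype(int)
    for x,r,col in((80,24,(0,255,0)),(105,6,(0,0,255)),(-80,24,(0,255,255)),(80,6,(255,0,0))):
        cv2.polylines(a,[f(p+T.apply(np.c_[0*th+x,r*np.cos(th),4+r*np.sin(th)]/1e3))],False,col,1,cv2.LINE_AA,3)
    out.append(np.hstack([im,a]))
cv2.imwrite('pics/k.png',np.vstack(out))
```

```text
t 11.60 pos [ 0.6138 -0.1951  0.182 ]
holder: sprung [  -0.5 -100.8  157.8] fixed [ -0.5 115.8 196.5] axis [0.    0.984 0.176]
F holder [-0.27 -0.22 -3.12] M [-0.24 -0.13  0.01] w 0.04734465064734698
```

View pics/k.png

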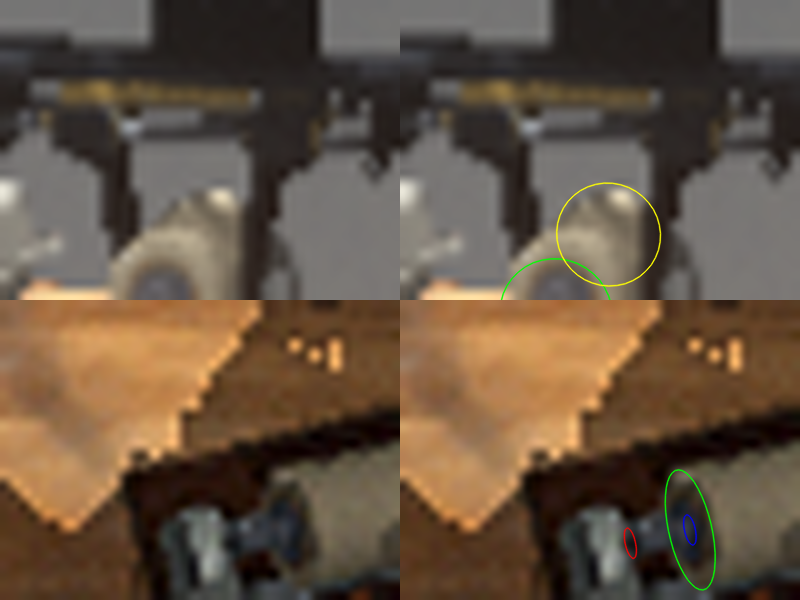

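Lifted, the side view shows the near end still about 2.6 px high at (160,285). Fz was back at -3.1 N. So on the way down the paper's rim had touched the left cheek's head and pitched the roll about 5–6° in the jaws. I'll lay it on free worktop, regrip it level, and come in with a steeper tilt.

drive_tool(deltas=[[[0, 0, -15, 0, -0.087, 0], [0, 0, 0, 0, -0.087, 0], [0, 0, 0, 0, -0.087, 0], [36.9, -4.5, -3.2, 0, 0, 0], [36.9, -4.5, -3.2, 0, 0, 0], [36.9, -4.5, -3.2, 0, 0, 0], [36.9, -4.5, -3.2, 0, 0, 0], [36.9, -4.5, -3.2, 0, 0, 0]]])

```text
time: 12.37
position: [0.5502, -0.0215, 0.1983]
tool_rot: [0.621, 0.783, -0.027, 0.034]
ft_force: [0.3, 0.2, -2.8]
grip_width: 0.0476
grip_force: 50.0
```

drive_tool(deltas=[[[36.9, -4.5, -3.2, 0, 0, 0], [36.9, -4.5, -3.2, 0, 0, 0], [36.9, -4.5, -3.2, 0, 0, 0], [36.9, -4.5, -3.2, 0, 0, 0], [0, 0, 0, 0, 0, 0], [0, 0, 0, 0, 0, 0]]])

```text
time: 12.87
position: [0.4988, 0.1191, 0.1984]
tool_rot: [0.619, 0.784, -0.027, 0.034]
ft_force: [0.7, -0.2, -2.8]
grip_width: 0.0467
grip_force: 50.0
```

Run:
```python
from h import *
p,T,tips=state(4)
c=eyes.camera('side'); t=eyes.camera('top'); th=np.linspace(0,2*np.pi,40); out=[]
for c,w0 in ((c,0),(t,0)):
    k=5
    P=T.apply(np.array([0,0,.004]))+p; u=proj(c,P)[0].astype(int); x0,y0=u-[40,30]
    im=crop(c,x0,y0,80,60,k); a=im.copy()
    f=lambda X:np.round(((proj(c,X)-[x0,y0]+.5)*k-.5)*8).astype(int)
    for d,cc in((0,0),(5,1)):
      Q=T*R.from_euler('y',d,degrees=True)
      for x,r,col in((80,24,(0,255,0)),(105,6,(0,0,255)),(-80,24,(0,255,255)),(-115,6,(255,0,0))):
        cv2.polylines(a,[f(P+Q.apply(np.c_[0*th+x,r*np.cos(th),r*np.sin(th)]/1e3))],False,tuple(int(v*(1-.5*cc)) for v in col),1,cv2.LINE_AA,3)
    out.append(np.hstack([im,a]))
cv2.imwrite('pics/l.png',np.vstack(out))
```

```text
t 13.07 pos [0.5004 0.1168 0.1984]
holder: sprung [-39.9 226.4 204.4] fixed [-39.9 445.6 185.3] axis [-0.     0.996 -0.087]
F holder [ 0.16 -0.12 -3.23] M [ 0.09 -0.1  -0.01] w 0.04667284632324141
```

View pics/l.png

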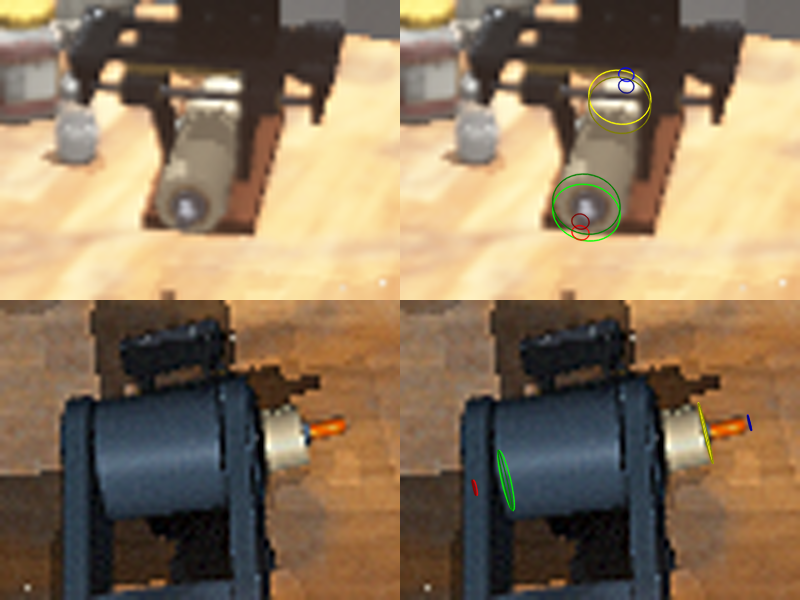

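The view shows the roll about 6° fixed-end-up relative to the tool, which is now nearly level in the world. The orange tip agrees axially within about 1 px. Now I lower, release, level the tool and regrip.

drive_tool(deltas=[[[2.5, 0, 28, 0, 0, 0], [2.5, 0, 28, 0, 0, 0], [2.5, 0, 28, 0, 0, 0], [2.5, 0, 28, 0, 0, 0], [2.2, 0, 25, 0, 0, 0], [1.7, 0, 19, 0, 0, 0], [0.7, 0, 8, 0, 0, 0], [0, 0, 0, 0, 0, 0]]])

```text
time: 13.83
position: [0.4992, 0.1165, 0.0317]
tool_rot: [0.621, 0.782, -0.028, 0.033]
ft_force: [-1.3, -0.2, -3.1]
grip_width: 0.047
grip_force: 50.0
```

drive_tool(deltas=[[[0, 0, 1.5, 0, 0, 0], [0, 0, 1.5, 0, 0, 0], [0, 0, 0, 0, 0, 0], [0, 0, 0, 0, 0, 0]]])

```text
time: 14.17
position: [0.5006, 0.1172, 0.0316]
tool_rot: [0.621, 0.783, -0.026, 0.035]
ft_force: [0.3, 0.5, -3.5]
grip_width: 0.0466
grip_force: 50.0
```

drive_tool(deltas=[[[0, 0, 1.5, 0, 0, 0], [0, 0, 1, 0, 0, 0], [0, 0, 0, 0, 0, 0], [0, 0, 0, 0, 0, 0]]])

```text
time: 14.5
position: [0.4999, 0.117, 0.0281]
tool_rot: [0.621, 0.783, -0.027, 0.034]
ft_force: [0.6, -0.0, -3.2]
grip_width: 0.047
grip_force: 50.0
```

drive_tool(deltas=[[[0, 0, 0, 0, 0, 0], [0, 0, 0, 0, 0, 0], [0, 0, 0, 0, 0, 0], [0, 0, 0, 0, 0.0435, 0], [0, 0, 0, 0, 0.0435, 0], [0, 0, 0, 0, 0, 0]]], gripper=75)

```text
time: 15.0
position: [0.5008, 0.1162, 0.0283]
tool_rot: [0.622, 0.783, 0.001, 0.0]
ft_force: [-0.1, 0.6, 0.1]
grip_width: 0.065
grip_force: 0.0
```

drive_tool(deltas=[[[0, 0, 0, 0, 0, 0], [0, 0, 0, 0, 0, 0], [0, 0, 0, 0, 0, 0], [0, 0, 0, 0, 0, 0], [0, 0, 0, 0, 0, 0], [0, 0, 0, 0, 0, 0], [0, 0, 0, 0, 0, 0]]], gripper=0, squeeze=55)

```text
time: 15.58
position: [0.4998, 0.1173, 0.028]
tool_rot: [0.621, 0.784, 0.0, -0.0]
ft_force: [0.0, 1.4, 0.4]
grip_width: 0.0471
grip_force: 55.0
```

drive_tool(deltas=[[[0, 0, -10, 0, 0, 0], [0, 0, -25, 0, 0, 0], [0, 0, -40, 0, 0, 0], [0, 0, -40, 0, 0, 0], [0, 0, -40, 0, 0, 0], [0, 0, -35, 0, 0, 0], [0, 0, 0, 0, 0, 0], [0, 0, 0, 0, 0, 0]]])

```text
time: 16.25
position: [0.5005, 0.1169, 0.2202]
tool_rot: [0.621, 0.784, 0.002, 0.002]
ft_force: [-0.8, -0.9, -4.0]
grip_width: 0.0468
grip_force: 55.0
```

Run:
```python
from h import *
p,T,tips=state(6)
t=eyes.camera('top'); im=t['img'].astype(int)
m=((im[...,0]-im[...,2]>110)&(im[...,0]>150))
u=proj(t,p+T.apply(np.array([[-80,0,4],[-115,0,4]])/1e3)); print('pred',u)
x,y=u[1].astype(int); print([(y-6+i, ''.join('#' if v else '.' for v in r)) for i,r in enumerate(m[y-6:y+7,x-14:x+6])], x-14)
```

```text
t 16.55 pos [0.4983 0.1168 0.2165]
holder: sprung [-42.  226.7 212.4] fixed [-42.  446.7 212.7] axis [-0.     1.     0.001]
F holder [-0.13  0.36 -3.55] M [-0.03 -0.08 -0.  ] w 0.04659146660163497
pred [[273.77497468 202.53990656]
 [282.63695585 200.46302019]]
[(np.int64(194), '....................'), (np.int64(195), '....................'), (np.int64(196), '....................'), (np.int64(197), '....................'), (np.int64(198), '....................'), (np.int64(199), '....................'), (np.int64(200), '...........###......'), (np.int64(201), '.......#######......'), (np.int64(202), '.......#######......'), (np.int64(203), '........##......###.'), (np.int64(204), '............#..###..'), (np.int64(205), '..............######'), (np.int64(206), '.......#......#.####')] 268
```

drive_tool(deltas=[[[-37, 4.4, 0, 0, 0, 0], [-37, 4.4, 0, 0, 0, 0], [-37, 4.4, 0, 0, 0, 0], [-37, 4.4, 0, 0, 0, 0], [-37, 4.4, 0, 0, 0, 0], [-37, 4.4, 0, 0, 0, 0], [-37, 4.4, 0, 0, 0, 0]]])

```text
time: 17.18
position: [0.5888, -0.1299, 0.2165]
tool_rot: [0.621, 0.783, -0.0, -0.001]
ft_force: [0.0, 0.1, -3.1]
grip_width: 0.0471
grip_force: 55.0
```

drive_tool(deltas=[[[-37, 4.4, 0, 0, 0, 0], [-37, 4.4, 0, 0, 0, 0], [0, 0, 0, 0, 0.105, 0], [0, 0, 0, 0, 0.105, 0], [0, 0, 0, 0, 0.105, 0], [0, 0, 0, 0, 0, 0], [0, 0, 0, 0, 0, 0]]])

```text
time: 17.77
position: [0.6139, -0.1997, 0.2155]
tool_rot: [0.615, 0.773, 0.097, -0.124]
ft_force: [-0.2, 0.3, -3.2]
grip_width: 0.0468
grip_force: 55.0
```

```bash
sed -i 's/\[\[-115,0,4\],\[105,0,4\],\[0,0,4\]\]/[[-112,0,4],[108,0,4],[0,0,4]]/' h.py
cat >> h.py <<'E'
def goal(tip,deg,p,T):
    a=np.radians(deg); z=np.array([0,np.sin(a),-np.cos(a)]); x=np.array([0,np.cos(a),np.sin(a)])
    Tg=RH*R.from_matrix(np.c_[x,np.cross(z,x),z])
    print('turn',(T.inv()*Tg).as_rotvec().round(3))
    pg=HP+RH.apply(np.array(tip)/1e3)-Tg.apply(np.array([-112,0,4])/1e3)
    print('shift after turn mm',(Tg.inv().apply(pg-p)*1e3).round(1))
E
python3 - <<'E'
from h import *
p,T,tips=state(8)
a=np.radians(18); goal([0,-108+18*np.cos(a),85+18*np.sin(a)],18,p,T)
E
```

```text
t 18.17 pos [ 0.6142 -0.1972  0.2178]
holder: sprung [ -0.5 -95.6 179.3] fixed [ -0.8 113.5 247.4] axis [-0.001  0.951  0.31 ]
F holder [ 0.05  0.26 -3.29] M [-0.36 -0.11 -0.  ] w 0.04655371200129635
turn [-0.001 -0.001  0.001]
shift after turn mm [-22.9   0.7  85.9]
```

drive_tool(deltas=[[[0, 0.7, 15, 0, 0, 0], [0, 0, 25, 0, 0, 0], [0, 0, 25, 0, 0, 0], [0, 0, 16, 0, 0, 0], [0, 0, 5, 0, 0, 0], [-10, 0, 0, 0, 0, 0], [-10, 0, 0, 0, 0, 0], [-3, 0, 0, 0, 0, 0]]])

```text
time: 18.83
position: [0.6158, -0.1968, 0.1298]
tool_rot: [0.614, 0.774, 0.097, -0.12]
ft_force: [0.5, -0.3, -2.9]
grip_width: 0.0473
grip_force: 55.0
```

Run:
```python
from h import *
p,T,tips=state(10)
a=np.radians(18); goal([0,-108,85],18,p,T)
```

```text
t 19.33 pos [ 0.6144 -0.1943  0.1295]
holder: sprung [  0.2 -92.9  91.1] fixed [  0.2 116.3 159.1] axis [0.    0.951 0.309]
F holder [-0.26  0.15 -3.01] M [-0.39 -0.12  0.  ] w 0.04674867307585447
turn [ 0.001 -0.    -0.   ]
shift after turn mm [-16.2  -0.2   1.1]
```

drive_tool(deltas=[[[-3, 0, 1, 0, 0, 0], [-3, 0, 0, 0, 0, 0], [-2, 0, 0, 0, 0, 0], [-2, 0, 0, 0, 0, 0], [0, 0, 0, 0, 0, 0]]])

```text
time: 19.75
position: [0.6161, -0.203, 0.1246]
tool_rot: [0.614, 0.774, 0.098, -0.123]
ft_force: [-0.2, 0.5, -3.1]
grip_width: 0.0471
grip_force: 55.0
```

```bash
python3 -c "
from h import *
state(6)"
```

```text
t 20.05 pos [ 0.616  -0.2025  0.1248]
holder: sprung [-1.000e-01 -1.012e+02  8.620e+01] fixed [-1.000e-01  1.080e+02  1.545e+02] axis [0.    0.951 0.311]
F holder [-0.15  0.16 -3.29] M [-0.35 -0.1  -0.02] w 0.046748026420915446
```

drive_tool(deltas=[[[-2, 0, 0, 0, 0, 0], [-2, 0, 0, 0, 0, 0], [0, 0, 0, 0, 0, 0]]])

```text
time: 20.3
position: [0.617, -0.2066, 0.1235]
tool_rot: [0.614, 0.774, 0.098, -0.123]
ft_force: [-0.2, -0.1, -3.5]
grip_width: 0.0471
grip_force: 55.0
```

```bash
python3 -c "
from h import *
state(6)"
```

```text
t 20.60 pos [ 0.6169 -0.2062  0.1236]
holder: sprung [  -0. -105.   85.] fixed [-1.000e-01  1.041e+02  1.533e+02] axis [-0.     0.951  0.31 ]
F holder [-0.13  0.36 -3.52] M [-0.37 -0.12 -0.  ] w 0.04694132096905142
```

drive_tool(deltas=[[[-2, 0, -0.5, 0, 0, 0], [-1, 0, 0, 0, 0, 0], [0, 0, 0, 0, 0, 0]]])

```text
time: 20.85
position: [0.6173, -0.2082, 0.1232]
tool_rot: [0.613, 0.774, 0.098, -0.124]
ft_force: [-1.1, 2.9, -2.4]
grip_width: 0.0468
grip_force: 55.0
```

```bash
python3 -c "
from h import *
state(6)"
```

```text
t 21.15 pos [ 0.6173 -0.2083  0.1232]
holder: sprung [-1.000e-01 -1.071e+02  8.450e+01] fixed [-1.000e-01  1.019e+02  1.531e+02] axis [-0.     0.95   0.312]
F holder [ 0.14  3.26 -2.02] M [ 0.18 -0.12  0.03] w 0.04692105825885412
```

drive_tool(deltas=[[[-2, 0, -0.7, 0, 0, 0], [0, 0, 0, 0, 0, 0]]])

```text
time: 21.32
position: [0.6179, -0.2108, 0.1232]
tool_rot: [0.614, 0.774, 0.098, -0.124]
ft_force: [-0.7, 3.9, -2.1]
grip_width: 0.0469
grip_force: 55.0
```

```bash
python3 -c "
from h import *
state(6)"
```

```text
t 21.62 pos [ 0.6179 -0.2107  0.1231]
holder: sprung [-1.000e-01 -1.096e+02  8.450e+01] fixed [-1.000e-01  9.940e+01  1.529e+02] axis [-0.     0.95   0.311]
F holder [ 0.51  4.72 -1.98] M [ 0.46 -0.22  0.04] w 0.04688499962696787
```

Contact came at nominal tip y ≈ -106.5 mm with the 3 N onset, which is the cup floor. Now I work out the squeeze-and-pivot rows.

```bash
cat >> h.py <<'E'
FY,FZ=-106.6,85.
def pose(deg,c):
    a=np.radians(deg); z=np.array([0,np.sin(a),-np.cos(a)]); x=np.array([0,np.cos(a),np.sin(a)])
    Tg=RH*R.from_matrix(np.c_[x,np.cross(z,x),z])
    ctr=np.array([0,FY+6,FZ]); tip=ctr-(6+c)*x
    return HP+RH.apply(tip/1e3)-Tg.apply(np.array([-112,0,4])/1e3),Tg
def plan(seq,p,T):
    for d,c in seq:
        pg,Tg=pose(d,c); print(d,c,(T.inv().apply(pg-p)*1e3).round(1),(T.inv()*Tg).as_rotvec().round(3)); p,T=pg,Tg
E
python3 -c "
from h import *
p,T,_=avg(4)[:3]
plan([(18,5),(18,7),(16,8),(14,9),(12,10),(11,11),(10,12)],p,T)
print()
p,T=pose(10,12)
plan([(10,13),(8.5,13),(7,13),(5.5,13),(4,13),(3,13),(2,13),(1,13),(0,13)],p,T)"
```

```text
18 5 [-2.2  0.1  2.6] [-0.    -0.002  0.   ]
18 7 [-2.  0. -0.] [0. 0. 0.]
16 8 [-0.9 -0.   3.4] [ 0.    -0.035 -0.   ]
14 9 [-0.9 -0.   3.4] [ 0.    -0.035 -0.   ]
12 10 [-0.9  0.   3.4] [-0.    -0.035  0.   ]
11 11 [-0.9 -0.   1.7] [-0.    -0.017  0.   ]
10 12 [-0.9  0.   1.6] [-0.    -0.017  0.   ]

10 13 [-1.  0.  0.] [0. 0. 0.]
8.5 13 [ 0.1 -0.   2.4] [ 0.    -0.026 -0.   ]
7 13 [0.1 0.  2.4] [-0.    -0.026  0.   ]
5.5 13 [0.1 0.  2.4] [ 0.    -0.026 -0.   ]
4 13 [ 0.1 -0.   2.4] [-0.    -0.026  0.   ]
3 13 [0.1 0.  1.6] [ 0.    -0.017 -0.   ]
2 13 [ 0.1 -0.   1.6] [-0.    -0.017  0.   ]
1 13 [0.1 0.  1.6] [ 0.    -0.017  0.   ]
0 13 [ 0.1 -0.   1.6] [ 0.    -0.017 -0.   ]
```

drive_tool(deltas=[[[-2.2, 0, 1.5, 0, 0, 0], [-2, 0, 0, 0, 0, 0], [0, 0, 0, 0, 0, 0]]])

```text
time: 22.07
position: [0.6187, -0.2141, 0.1206]
tool_rot: [0.614, 0.774, 0.098, -0.124]
ft_force: [-0.7, 6.6, -0.4]
grip_width: 0.0469
grip_force: 55.0
```

```bash
python3 -c "
from h import *
state(6)"
```

```text
t 22.37 pos [ 0.6187 -0.2139  0.1207]
holder: sprung [-1.000e-01 -1.129e+02  8.200e+01] fixed [-1.000e-01  9.610e+01  1.506e+02] axis [-0.     0.95   0.312]
F holder [ 0.31  5.8  -0.45] M [ 0.65 -0.16  0.02] w 0.046952236042299526
```

drive_tool(deltas=[[[-0.9, 0, 3.4, 0, -0.035, 0], [-0.9, 0, 3.4, 0, -0.035, 0], [-0.9, 0, 3.4, 0, -0.035, 0], [0, 0, 0, 0, 0, 0]]])

```text
time: 22.7
position: [0.6179, -0.2116, 0.1097]
tool_rot: [0.617, 0.78, 0.066, -0.084]
ft_force: [-0.7, 8.0, -1.9]
grip_width: 0.0472
grip_force: 55.0
```

```bash
python3 -c "
from h import *
state(6)"
```

```text
t 23.00 pos [ 0.6182 -0.2124  0.11  ]
holder: sprung [-1.000e-01 -1.147e+02  8.230e+01] fixed [ -0.2 100.3 129. ] axis [-0.001  0.977  0.212]
F holder [ 0.6   7.8  -0.71] M [ 0.96 -0.19  0.04] w 0.04706091992650859
```

```bash
sed -i 's/FZ=-106.6,85\./FZ=-106.6,85.3/' h.py; python3 -c "
from h import *
p,T,_=avg(2)[:3]
plan([(12,10),(11,11),(10,12),(9.5,12.5)],p,T)"
```

```text
12 10 [-1.3  0.1  0.6] [-0.001 -0.005  0.   ]
11 11 [-0.9 -0.   1.7] [-0.    -0.017  0.   ]
10 12 [-0.9  0.   1.6] [-0.    -0.017  0.   ]
9.5 12.5 [-0.5 -0.   0.8] [ 0.    -0.009 -0.   ]
```

drive_tool(deltas=[[[-1.3, 0, 0.5, 0, -0.005, 0], [-0.9, 0, 1.7, 0, -0.017, 0], [-0.9, 0, 1.6, 0, -0.017, 0], [-0.5, 0, 0.8, 0, -0.009, 0], [0, 0, 0, 0, 0, 0]]])

```text
time: 23.52
position: [0.6185, -0.2141, 0.1045]
tool_rot: [0.619, 0.781, 0.051, -0.066]
ft_force: [-0.9, 9.0, -0.6]
grip_width: 0.0466
grip_force: 55.0
```

```bash
python3 -c "
from h import *
p,T,_=state(10)
plan([(9.5,13),(8,13),(6,13),(4.5,13)],p,T)"
```

```text
t 24.02 pos [ 0.6186 -0.2143  0.1046]
holder: sprung [  -0.2 -117.8   82. ] fixed [ -0.2  99.1 118.7] axis [-0.     0.986  0.167]
F holder [ 0.86  9.32 -0.69] M [ 1.27 -0.29  0.09] w 0.04708248006889463
9.5 13 [-1.5  0.2 -0.2] [-0.001 -0.002  0.   ]
8 13 [0.1 0.  2.4] [ 0.    -0.026 -0.   ]
6 13 [0.1 0.  3.2] [-0.    -0.035  0.   ]
4.5 13 [0.1 0.  2.4] [ 0.    -0.026 -0.   ]
```

drive_tool(deltas=[[[-1, 0, 0, 0, 0, 0], [-0.8, 0, 0, 0, 0, 0], [0, 0, 0, 0, 0, 0]]])

```text
time: 24.27
position: [0.619, -0.2159, 0.1043]
tool_rot: [0.619, 0.781, 0.052, -0.066]
ft_force: [-0.7, 9.8, -0.9]
grip_width: 0.047
grip_force: 55.0
```

```bash
python3 -c "
from h import *
state(10)"
```

```text
t 24.77 pos [ 0.619  -0.2158  0.1044]
holder: sprung [-1.000e-01 -1.194e+02  8.170e+01] fixed [ -0.2  97.5 118.5] axis [-0.     0.986  0.167]
F holder [ 1.05 10.11 -0.6 ] M [ 1.36 -0.3   0.09] w 0.04670408104827226
```

drive_tool(deltas=[[[-0.6, 0, 0, 0, 0, 0], [0.1, 0, 2.4, 0, -0.026, 0], [0.1, 0, 2.4, 0, -0.026, 0], [0, 0, 0, 0, 0, 0]]])

```text
time: 25.1
position: [0.6185, -0.2144, 0.099]
tool_rot: [0.62, 0.783, 0.035, -0.046]
ft_force: [-1.5, 10.3, -0.1]
grip_width: 0.0472
grip_force: 55.0
```

```bash
python3 -c "
from h import *
state(8)"
```

```text
t 25.50 pos [ 0.6187 -0.215   0.0993]
holder: sprung [  -0.2 -119.5   82.3] fixed [ -0.3  99.  107.9] axis [-0.001  0.993  0.117]
F holder [ 1.62 10.54 -1.06] M [ 1.5  -0.34  0.11] w 0.04672609845222075
```

drive_tool(deltas=[[[0.1, 0.7, 2.4, 0, -0.026, 0], [0.1, 0, 2.4, 0, -0.026, 0], [0, 0, 0, 0, 0, 0]]])

```text
time: 25.75
position: [0.6185, -0.2136, 0.0939]
tool_rot: [0.621, 0.783, 0.019, -0.026]
ft_force: [-1.6, 10.0, -1.5]
grip_width: 0.0469
grip_force: 55.0
```

```bash
python3 -c "
from h import *
p,T,_=state(8)
plan([(3,13.2),(2,13.2),(1,13.2),(0,13.2)],p,T)"
```

```text
t 26.15 pos [ 0.6187 -0.2142  0.0942]
holder: sprung [-1.000e-01 -1.195e+02  8.290e+01] fixed [ -0.1 100.   97.2] axis [-0.     0.998  0.065]
F holder [ 0.36 10.66 -1.48] M [ 1.53 -0.21  0.05] w 0.046777840157454655
3 13.2 [-0.2  0.1  0. ] [-0.003 -0.013  0.   ]
2 13.2 [0.1 0.  1.6] [-0.    -0.017  0.   ]
1 13.2 [0.1 0.  1.6] [ 0.    -0.017  0.   ]
0 13.2 [ 0.1 -0.   1.6] [ 0.    -0.017 -0.   ]
```

drive_tool(deltas=[[[-0.2, 0, 0.8, 0, -0.013, 0], [0.1, 0, 1.6, 0, -0.017, 0], [0, 0, 1.6, 0, -0.017, 0], [0, 0, 0, 0, 0, 0]]])

```text
time: 26.48
position: [0.6185, -0.2138, 0.0897]
tool_rot: [0.621, 0.784, 0.004, -0.008]
ft_force: [-1.8, 10.8, -2.7]
grip_width: 0.0468
grip_force: 55.0
```

```bash
python3 -c "
from h import *
p,T,_=state(8)
plan([(0,13.1)],p,T)"
```

```text
t 26.88 pos [ 0.6187 -0.2141  0.0899]
holder: sprung [-1.000e-01 -1.198e+02  8.390e+01] fixed [ -0.2 100.2  87.9] axis [-0.     1.     0.018]
F holder [ 0.95 10.7  -2.23] M [ 1.62 -0.26  0.09] w 0.046616930066942515
0 13.1 [0.2 0.1 0.6] [-0.003 -0.018  0.   ]
```

drive_tool(deltas=[[[0, 0, 0.8, 0, -0.018, 0], [0, 0, 0, 0, 0, 0], [1, 0, 0, 0, 0, 0], [1, 0, 0, 0, 0, 0], [0, 0, 0, 0, 0, 0]]])

```text
time: 27.3
position: [0.6182, -0.2125, 0.089]
tool_rot: [0.621, 0.784, -0.001, -0.001]
ft_force: [-2.2, 9.9, -2.2]
grip_width: 0.0466
grip_force: 55.0
```

```bash
python3 -c "
from h import *
state(8)"
```

```text
t 27.70 pos [ 0.6183 -0.2126  0.089 ]
holder: sprung [  -0.2 -118.3   85. ] fixed [-1.000e-01  1.017e+02  8.500e+01] axis [ 0.  1. -0.]
F holder [ 0.94  9.92 -3.34] M [ 1.57 -0.28  0.1 ] w 0.047109564814885756
```

drive_tool(deltas=[[[1, 0, 0, 0, 0, 0], [1, 0, 0, 0, 0, 0], [1, 0, 0, 0, 0, 0], [0, 0, 0, 0, 0, 0]]])

```text
time: 28.03
position: [0.6178, -0.2103, 0.0891]
tool_rot: [0.621, 0.783, -0.001, -0.0]
ft_force: [-1.8, 9.6, -4.1]
grip_width: 0.0468
grip_force: 55.0
```

```bash
python3 -c "
from h import *
state(6)"
```

```text
t 28.33 pos [ 0.6178 -0.2103  0.0891]
holder: sprung [-1.00e-01 -1.16e+02  8.53e+01] fixed [-1.00e-01  1.04e+02  8.49e+01] axis [ 0.     1.    -0.001]
F holder [ 0.29  8.47 -3.41] M [ 1.38 -0.23  0.08] w 0.04700515768724141
```

drive_tool(deltas=[[[1, 0, 0, 0, 0, 0], [1, 0, 0, 0, 0, 0], [0, 0, 0, 0, 0, 0]]])

```text
time: 28.58
position: [0.6175, -0.2088, 0.0892]
tool_rot: [0.621, 0.783, -0.002, 0.0]
ft_force: [-0.8, 7.6, -3.7]
grip_width: 0.0472
grip_force: 55.0
```

```bash
python3 -c "
from h import *
state(6)"
```

```text
t 28.88 pos [ 0.6175 -0.2088  0.0892]
holder: sprung [-1.000e-01 -1.145e+02  8.540e+01] fixed [ -0.  105.5  84.9] axis [ 0.     1.    -0.002]
F holder [ 0.02  7.61 -3.66] M [ 1.25 -0.2   0.05] w 0.04680763076950956
```

drive_tool(deltas=[[[1, 0, 0, 0, 0, 0], [1, 0, 0, 0, 0, 0], [0.5, 0, 0, 0, 0, 0], [0, 0, 0, 0, 0, 0]]])

```text
time: 29.22
position: [0.6172, -0.207, 0.0893]
tool_rot: [0.622, 0.783, -0.002, 0.001]
ft_force: [-1.5, 6.8, -3.2]
grip_width: 0.0468
grip_force: 55.0
```

```bash
python3 -c "
from h import *
state(6)"
```

```text
t 29.52 pos [ 0.6172 -0.207   0.0893]
holder: sprung [   0.  -112.7   85.7] fixed [1.000e-01 1.073e+02 8.490e+01] axis [ 0.001  1.    -0.003]
F holder [ 0.39  6.22 -3.73] M [ 1.08 -0.14 -0.01] w 0.04686535491304783
```

drive_tool(deltas=[[[1, 0, 0, 0, 0, 0], [0, 0, 0, 0, 0, 0]]])

```text
time: 29.68
position: [0.6171, -0.2065, 0.0894]
tool_rot: [0.622, 0.783, -0.002, 0.001]
ft_force: [-1.2, 5.9, -5.0]
grip_width: 0.0468
grip_force: 55.0
```

```bash
python3 -c "
from h import *
state(6)"
```

```text
t 29.98 pos [ 0.6171 -0.2065  0.0893]
holder: sprung [   0.  -112.2   85.8] fixed [1.000e-01 1.078e+02 8.490e+01] axis [ 0.001  1.    -0.004]
F holder [-0.08  5.68 -4.07] M [ 0.94 -0.1  -0.07] w 0.046907966802959444
```

drive_tool(deltas=[[[0.7, 0, 0, 0, 0, 0], [0, 0, 0, 0, 0, 0]]])

```text
time: 30.15
position: [0.6171, -0.2064, 0.0894]
tool_rot: [0.621, 0.783, -0.002, 0.002]
ft_force: [-2.3, 4.6, -5.1]
grip_width: 0.0467
grip_force: 55.0
```

```bash
python3 -c "
from h import *
state(6)"
```

```text
t 30.45 pos [ 0.6171 -0.2064  0.0895]
holder: sprung [ 1.00e-01 -1.12e+02  8.61e+01] fixed [1.00e-01 1.08e+02 8.49e+01] axis [ 0.     1.    -0.005]
F holder [-0.86  4.53 -6.26] M [ 0.78  0.02 -0.1 ] w 0.04658809446616258
```

drive_tool(deltas=[[[0.7, 0, 0, 0, 0, 0], [0, 0, 0, 0, 0, 0]]])

```text
time: 30.62
position: [0.6171, -0.2062, 0.0896]
tool_rot: [0.621, 0.784, -0.002, 0.002]
ft_force: [-2.4, 2.4, -7.8]
grip_width: 0.0471
grip_force: 54.9
```

```bash
python3 -c "
from h import *
state(6)"
```

```text
t 30.92 pos [ 0.6172 -0.2061  0.0896]
holder: sprung [   0.2 -111.8   86.3] fixed [  0.2 108.2  84.9] axis [-0.     1.    -0.006]
F holder [-2.56  2.05 -8.83] M [ 0.43  0.25 -0.12] w 0.04682279855600757
```

drive_tool(deltas=[[[-0.7, -0.5, 0.7, 0, 0, 0], [0, -0.3, 0.7, 0, 0, 0], [0, 0, 0, 0, 0, 0]]])

```text
time: 31.17
position: [0.6172, -0.2063, 0.0892]
tool_rot: [0.621, 0.783, -0.002, 0.003]
ft_force: [-3.5, 3.5, -4.7]
grip_width: 0.0471
grip_force: 55.0
```

```bash
python3 -c "
from h import *
state(6)"
```

```text
Traceback (most recent call last):
  File "h.py", line 21, in state
    p,T,f,mo,o=avg(n)
               ~~~^^^
  File "h.py", line 17, in avg
    for _ in range(n): eyes.camera('top'); O.append(sensors.get_obs())
                       ~~~~~~~~~~~^^^^^^^
ValueError: 200 camera calls are used up
```

drive_tool(deltas=[[[0.7, 0, 0, 0, 0, 0], [0, 0, 0, 0, 0, 0]]])

```text
time: 31.33
position: [0.6172, -0.2055, 0.0892]
tool_rot: [0.622, 0.783, -0.001, 0.003]
ft_force: [-1.5, 3.6, -4.8]
grip_width: 0.0468
grip_force: 55.0
```

```bash
python3 -c "
from h import *
state(6)"
```

```text
Traceback (most recent call last):
  File "h.py", line 21, in state
    p,T,f,mo,o=avg(n)
               ~~~^^^
  File "h.py", line 17, in avg
    for _ in range(n): eyes.camera('top'); O.append(sensors.get_obs())
                       ~~~~~~~~~~~^^^^^^^
ValueError: 200 camera calls are used up
```

drive_tool(deltas=[[[0.5, 0, 0.5, 0, 0, 0], [0, 0, 0, 0, 0, 0], [0, 0, 0, 0, 0, 0]]])

```text
time: 31.58
position: [0.6172, -0.2052, 0.0889]
tool_rot: [0.622, 0.783, -0.001, 0.003]
ft_force: [-3.1, 4.1, -3.6]
grip_width: 0.0474
grip_force: 55.0
```

drive_tool(deltas=[[[0.5, 0, 0, 0, 0, 0], [0, 0, 0, 0, 0, 0], [0, 0, 0, 0, 0, 0]]])

```text
time: 31.83
position: [0.6172, -0.2051, 0.0888]
tool_rot: [0.621, 0.783, -0.002, 0.003]
ft_force: [-1.5, 3.0, -2.3]
grip_width: 0.0469
grip_force: 55.0
```

drive_tool(deltas=[[[0.5, 0, 0.3, 0, 0, 0], [0, 0, 0, 0, 0, 0], [0, 0, 0, 0, 0, 0]]])

```text
time: 32.08
position: [0.6172, -0.2051, 0.0886]
tool_rot: [0.621, 0.784, -0.002, 0.004]
ft_force: [-3.6, 2.8, 1.4]
grip_width: 0.0467
grip_force: 55.0
```

drive_tool(deltas=[[[0.5, 0, 0, 0, 0, 0], [0, 0, 0, 0, 0, 0], [0, 0, 0, 0, 0, 0]]])

```text
time: 32.33
position: [0.6172, -0.205, 0.0885]
tool_rot: [0.621, 0.784, -0.002, 0.004]
ft_force: [-1.6, 0.7, 3.0]
grip_width: 0.0469
grip_force: 55.0
```

Axial travel has stopped and the left floor now carries the spring's push, so both ends are at their floors. I relax the load and open gently.

drive_tool(deltas=[[[0, 0, -0.5, 0, 0, 0], [0, 0, 0, 0, 0, 0]]])

```text
time: 32.5
position: [0.6172, -0.205, 0.0885]
tool_rot: [0.621, 0.784, -0.002, 0.004]
ft_force: [-0.6, -1.2, 0.7]
grip_width: 0.0471
grip_force: 55.0
```

drive_tool(deltas=[[[0, 0, 0, 0, 0, 0], [0, 0, 0, 0, 0, 0], [0, 0, 0, 0, 0, 0], [0, 0, 0, 0, 0, 0], [0, 0, 0, 0, 0, 0]]], gripper=57)

```text
time: 32.92
position: [0.6165, -0.2041, 0.0882]
tool_rot: [0.621, 0.784, -0.002, 0.003]
ft_force: [-0.7, 0.3, -0.1]
grip_width: 0.0493
grip_force: 0.0
```

drive_tool(deltas=[[[0, 0, 0, 0, 0, 0], [0, 0, 0, 0, 0, 0], [0, 0, 0, 0, 0, 0], [0, 0, 0, 0, 0, 0]]], gripper=0, squeeze=20)

```text
time: 33.25
position: [0.6169, -0.2041, 0.0883]
tool_rot: [0.621, 0.784, -0.002, 0.003]
ft_force: [2.9, -0.1, -1.0]
grip_width: 0.0478
grip_force: 20.0
```

drive_tool(deltas=[[[0.7, 0, 0, 0, 0, 0], [0, 0, 0, 0, 0, 0], [0, 0, 0, 0, 0, 0]]])

```text
time: 33.5
position: [0.6168, -0.204, 0.0883]
tool_rot: [0.621, 0.784, -0.002, 0.003]
ft_force: [2.7, -1.3, -2.2]
grip_width: 0.0476
grip_force: 20.0
```

drive_tool(deltas=[[[-2, 0, 0, 0, 0, 0], [0, 0, 0, 0, 0, 0], [0, 0, 0, 0, 0, 0]]])

```text
time: 33.75
position: [0.6168, -0.2041, 0.0883]
tool_rot: [0.621, 0.783, -0.001, 0.002]
ft_force: [3.2, 4.5, -0.8]
grip_width: 0.0474
grip_force: 20.0
```

The test fits a seated roll: it is stiff toward the left floor and held by the ~5 N preload the other way. I unload, open and lift away.

drive_tool(deltas=[[[1.3, 0, 0, 0, 0, 0], [0, 0, 0, 0, 0, 0]]])

```text
time: 33.92
position: [0.6168, -0.2041, 0.0883]
tool_rot: [0.621, 0.784, -0.002, 0.003]
ft_force: [4.5, 0.6, -2.9]
grip_width: 0.0475
grip_force: 20.0
```

drive_tool(deltas=[[[0, 0, 0, 0, 0, 0], [0, 0, 0, 0, 0, 0], [0, 0, 0, 0, 0, 0], [0, 0, 0, 0, 0, 0], [0, 0, 0, 0, 0, 0], [0, 0, 0, 0, 0, 0]]], gripper=85)

```text
time: 34.42
position: [0.6159, -0.2042, 0.0882]
tool_rot: [0.621, 0.784, -0.002, 0.002]
ft_force: [-0.6, -0.2, -0.4]
grip_width: 0.0725
grip_force: 0.0
```

drive_tool(deltas=[[[0, 0, -5, 0, 0, 0], [0, 0, -10, 0, 0, 0], [0, 0, -20, 0, 0, 0], [0, 0, -35, 0, 0, 0], [0, 0, -35, 0, 0, 0], [0, 0, -25, 0, 0, 0], [0, 0, 0, 0, 0, 0], [0, 0, 0, 0, 0, 0]]])

```text
time: 35.08
position: [0.6173, -0.2038, 0.2215]
tool_rot: [0.621, 0.784, -0.001, 0.005]
ft_force: [-0.6, 0.1, -0.8]
grip_width: 0.0742
grip_force: 0.0
```

```bash
python3 -c "
from rig import ticket
print(ticket.hand_in())"
```

```text
the job is handed in; nothing more can be done
None
```

The roll is in the holder: force and position readings show both spindle ends home in their cups. The gripper has let go and lifted clear, and the job was handed in at about 35 s. I could not check the final seat by eye because the camera calls had run out.

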